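# Stack a clock finial's pedestal in the assembly nest and gauge its height

## Robot

A 6-joint arm with a two-finger parallel gripper is mounted at the origin on the work surface. World frame = base frame: x ahead of the robot, y to its left, z up, the work surface at z = 0. Lengths are in mm, angles in degrees, forces in N, time in s.
With the tool pointing down it reaches from about 300 to 850 mm from the base axis. Payload 4.2 kg.
Tool frame: the origin (TCP) lies midway between the tips of the shut fingers; the grasp point (between the pads) lies 19 mm behind it; z points along the fingers, y is the line along which they close (so a half turn about z gives the same grasp; the last joint's range is limited). The gripper opens to 91 mm and grips with 3 to 60 N. Pads are 32 mm wide; open, the fingers measure 118 mm over their backs; the gripper's body (76 mm by 178 mm) begins 60 mm behind the grasp point.
Start: joints at [74.656, 18.312, 89.639, -0, 72.044, -1.146], TCP at [141.033, 557.452, 213.976] pointing down, gripper open.
Joint ranges: [-177.97, 177.97], [-48.28, 115.42], [12.27, 149.76], [-77.06, 257.06], [2.81, 150.46], [-146.56, 146.56]. Speed limits (degrees/s): [147.25, 147.25, 180, 180, 180, 180].

## Interface

Orientations are given as [roll, pitch, yaw] about the fixed x, y, z axes, in that order (R = Rz(yaw) Ry(pitch) Rx(roll)).
In Python, from workcell import state, grab_frame, camera_model, workorder gives the robot as it stands.
- The arm moves only by the tool carry_out, never from a script. Its argument "commands" is a list of rows, each a list of 7 numbers: the turn, a rotation vector about the tool's x, y, z in degrees, then the shift along the tool's x, y, z in mm, then the opening, from -1 (shut) to 1 (fully open). In form: [[ax, ay, az, dx, dy, dz, hand], ...]. A call has 1 to 20 rows; each row is the pose to reach, as a shift and turn from the pose commanded when the call began, along the tool's axes at that moment; what a row does not reach only later rows make up. A row lasts 1/10 s, in which the tool goes at most 50 mm and 8.59 degrees, less where a joint would pass 70% of its speed; a pose out of reach is approached as far as the arm can. A call with a gripper value outside its range is refused whole. The fingers move at their own pace and stop on an object; "force" is the grip in N (left out, the last holds). Time passes only in rows, so rows that repeat a pose let the fingers close. It gives the time, the measured TCP pose, the force, the opening and the grip force at its end, in the units of the state.
- state(): the state, without advancing time (a new reading comes with each control period).
- grab_frame(name): name is "side" or "top" or "wrist"; returns the picture (480x640x3 uint8, red, green, blue); there is no depth.
- camera_model(name): a dict with "fx", "fy", "cx", "cy" (pixels), "dist" ([k1, k2, p1, p2, k3] as OpenCV has them; the pictures are not rectified), "origin" and "rotation" of the camera in the world; the wrist camera has in their place "mount" (4x4, takes a point from camera to tool coordinates, whose origin is the TCP and whose axes are the flange's). Camera axes: x right, y up, looking along -z (the intrinsics and any distortion apply to the point x, -y, -z); pixel columns grow to the right and rows downward; lengths in mm; the calibration is good to about 2 mm. A picture is of the moment at which its call begins: read the wrist's pose just before it. camera_model takes no time and is no camera call.
- workorder.job_done(): hands the job in; it is judged then, once.
The state is a dict: "time_s": time; "qpos": joint angles; "qvel": joint speeds; "effort": joint torques, N m; "ee_pos": TCP position; "ee_rot": TCP orientation; "force": force on the tool from outside, world axes, zero at the start; "torque": the same for the moment, N m; "gripper_width": finger opening in mm; "gripper_force": force on a finger pad.
Only numpy, scipy, OpenCV 4.12 (cv2) and the standard library are available. Lean on these libraries where they do the work, as an engineer would, in place of code of your own. Each camera call takes 0.05 s, during which the arm holds its last target. There are 200 camera calls.

## Task

Build up the clock finial's pedestal in the blue assembly nest, in this order: slide the green onyx plinth along the bench, without lifting it, into the nest until it is fully home against the back stop; then the oblong brass spacer (a short side to the stop) flat on the plinth, and last the round disc flat on the spacer, each slid fully home and square against the same stop, without ramming anything into the nest. Then press the gauge's red knob gently until its foot rests lightly on the disc, keep it there for about a second, and let it spring back up. Leave the loupe, the oil jar and the screwdriver alone.

Things in the scene. Friction and masses are not known exactly. Their poses are not given: they have to be found in the camera images.
- nest: Fixed blue nest. Origin on the bench, mid inner face of its back stop (150 mm wide, 12 thick, 40 high); x points into the stop, y to the pocket's left, z up; the pocket opens to -x. Polished faces (friction 0.2). No floor: the plinth slides on the bench. Home origins of plinth, spacer, disc: x -45, -40, -33; y 0; z 0, 24, 32 mm. Over 45 N of a part against nest or gauge counts as ramming.
- slot_low (a point): On the bench, middle of the entry of the plinth's slot, 50 mm before the stop. The slot is 98.6 to 99 mm wide between two blue lower cheeks 26 mm high; from this point outwards they flare by about 7 mm a side to the mouth some 78 mm before the stop. Outer faces of the cheeks 75 mm either side.
- slot_high (a point): 26 mm above the bench, middle of the entry of the slot for spacer and disc, 36 mm before the stop. 68.6 to 69 mm wide between two aluminium upper cheeks (26 to 38 mm high) that overhang the plinth; they flare by about 4 mm a side to a mouth 52 mm before the stop. The gauge hangs over the back: set parts down further out and slide them in under its foot.
- plinth: Green onyx block with brown veins, 90 mm (x) by 96 mm (y) by 24 mm high, about 0.56 kg, too wide to grasp. Origin: centre of its underside; z up. It starts lying on the bench in front of the pocket, some way off to a side and turned up to 0.2 rad; its x points roughly as the nest's x.
- spacer: Oblong brass plate, 80 mm (x) by 66 mm (y) by 8 mm, with a dark round mark on top, about 0.26 kg, lying on the bench on one side. Origin: centre of its underside; x and y along its edges, z up. Its long side (x) goes along the nest's x, either end first.
- disc: Round green onyx disc, 66 mm in diameter, 10 mm thick, with a brass centre mark on top, about 0.1 kg, lying on the bench on the other side. Origin: centre of its underside, z up.
- gauge (a joint): Sprung vertical height gauge behind the stop, fixed to the nest. 0 when up (at rest), grows as pushed down, at most 0.034 m; reads 0.022 with its foot on the disc of a complete stack (disc top 42 mm up). The spring (100 N/m) takes 2 N at first, 4.5 N at 0.022; the rest goes through the foot into the disc: 1 to 15 N is a light touch, over 20 N too much. Springs back.
- gauge_knob (a point): Centre of the top of the gauge's red round knob, 32 mm in diameter and 12 mm thick, 24 mm behind the inner face of the stop, 120 mm above the bench when up: press it straight down.
- gauge_foot (a point): Centre of the underside of the gauge's brass foot, 10 mm in diameter, 9 mm in front of the stop's inner face, on an arm 12 mm wide and 8 mm thick (74 to 82 mm above the bench when up).
- loupe: Dark green eye loupe standing on the bench, 38 mm wide, 32 mm high; a bystander. Origin: centre of its underside.
- oiljar: Small oil jar with a blue cap, 38 mm in diameter, 42 mm high; a bystander. Origin: centre of its underside.
- driver: Screwdriver, 150 mm long, lying on the bench; a bystander. Its x runs along it towards the tip.
Things that resemble listed ones, but are neither listed nor needed, are in the scene too. What is shaped like the disc but pink or purple is not meant.

How it is judged:
By the outcome, as a careful person would: the job done as asked, in the order asked, and still so for the second after the job is handed in, with the robot touching nothing.
It also fails if it takes over 72 s, if anything falls off the work surface, if the arm or the gripper's body presses on something with over 40 N, if the wrist force passes 120 N, or if a joint passes its speed limit or range.

## Working session

There is one attempt and no reset: what is moved stays moved. The work goes in short steps, Python scripts to look and compute and a tool call to move; the robot and the scene stay as the last step left them, time stands still between calls to the robot, and variables do not carry over. Pictures are saved under pics/ and viewed, at most 10 in all, crops included, and the job is handed in when it is done.

Besides the shell and the picture viewer there is one more tool, called in YAML: its name, and indented under it one key for each argument. carry_out: Moves the arm, as the interface text tells. Its arguments: {"type":"object","properties":{"commands":{"type":"array"},"force":{"type":"number"}},"required":["commands"]}

```bash
mkdir -p pics; ls; python3 - <<'E'
from workcell import state,grab_frame,camera_model
import cv2,json
for n in("top","side"):
    im=grab_frame(n);cv2.imwrite(f"pics/{n}0.png",im[...,::-1]);m=camera_model(n);print(n,m)
print(camera_model("wrist"));print(state())
E
```

```text
pics
top {'fx': 439.5636573274915, 'fy': 439.5636573274915, 'cx': 320.6820474665274, 'cy': 237.11565387150813, 'dist': array([-0.04952002,  0.        ,  0.        ,  0.        ,  0.        ]), 'origin': array([543.78895287, -29.37991487, 932.80995756]), 'rotation': array([  4.32126107,  -0.97633131, -90.35222296])}
side {'fx': 494.65212432667573, 'fy': 494.65212432667573, 'cx': 322.13775431106177, 'cy': 242.34201953366608, 'dist': array([-0.12230268,  0.        ,  0.        ,  0.        ,  0.        ]), 'origin': array([ 102.30577727, -479.03623823,  800.70719847]), 'rotation': array([ 43.49118394,   0.8538261 , -51.68522414])}
{'fx': 354.2794126271366, 'fy': 354.2794126271366, 'cx': 321.3916284236584, 'cy': 240.74526475738452, 'dist': array([-0.05180025,  0.        ,  0.        ,  0.        ,  0.        ]), 'mount': array([[ 8.43655691e-04,  9.59103487e-01,  2.83054392e-01,
         8.17030287e+01],
       [ 9.99999424e-01, -9.97008790e-04,  3.97730633e-04,
         2.67273968e-01],
       [ 6.63672554e-04,  2.83053893e-01, -9.59103776e-01,
        -1.71455458e+02],
       [ 0.00000000e+00,  0.00000000e+00,  0.00000000e+00,
         1.00000000e+00]])}
{'time_s': 0.1, 'qpos': array([ 7.46565217e+01,  1.83464137e+01,  8.96974739e+01, -4.82346088e-04,
        7.20456009e+01, -1.14489395e+00]), 'qvel': array([ 0.02265329, -0.04659808, -0.19295144, -0.06659684, -0.00788188,
        0.05845915]), 'effort': array([-5.57811945e-04, -4.13328552e+01, -2.32509470e+01,  7.28065870e-02,
        4.21718939e-02, -3.99474698e-05]), 'ee_pos': array([140.91153695, 557.00523788, 213.23321175]), 'ee_rot': array([-1.79910520e+02, -1.32952172e-03,  1.65801564e+02]), 'force': array([ 0.67468537,  0.65316245, -0.04676936]), 'torque': array([0.00468828, 0.05407284, 0.02743068]), 'gripper_force': 0.0, 'gripper_width': 91.16489416277689}
```

View pics/top0.png

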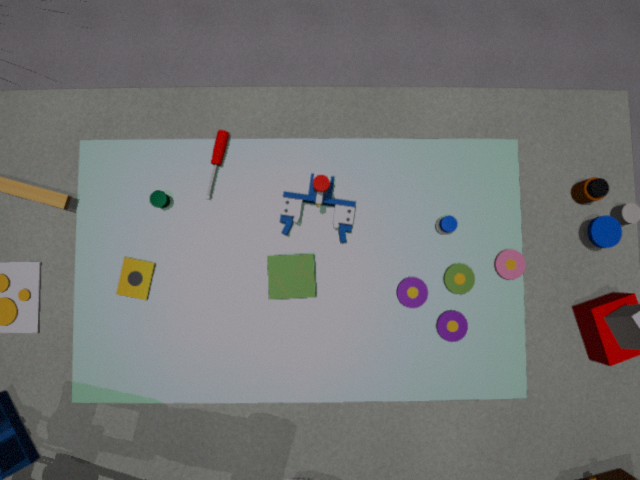

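View pics/side0.png

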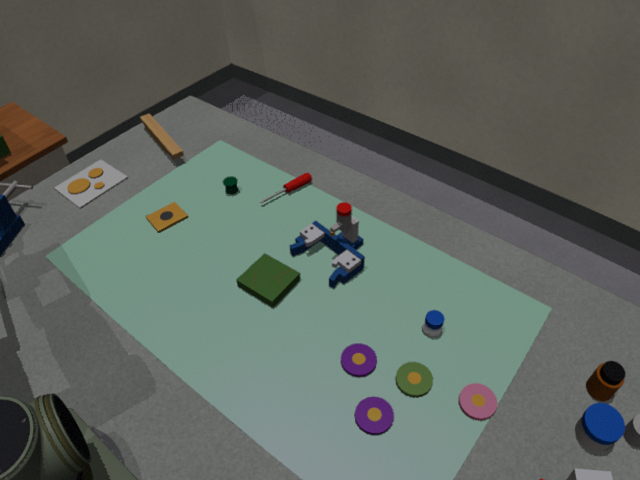

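Top view (side agrees):
- **Disc:** candidates are green (459,278), purple (412,292) and (452,326), and pink (510,264). The green one fits the description.
- **Spacer:** the yellow oblong with the dark mark at (136,278). The white plate with orange dots at (10,300) is off the bench and is not it.
- **Plinth:** the green block at (292,276).
- **Nest and gauge:** the blue nest is at (318,205). Its knob is the red round at (321,184), not the red driver handle at (219,148).

```bash
cat > h.py <<'E'
import numpy as np,cv2
from scipy.spatial.transform import Rotation as Ro
from workcell import state,grab_frame,camera_model
def cam(n,s=None):
    m=camera_model(n);K=np.array([[m['fx'],0,m['cx']],[0,m['fy'],m['cy']],[0,0,1.]])
    if n=='wrist':
        s=s or state();R=Ro.from_euler('xyz',s['ee_rot'],degrees=True).as_matrix();M=np.array(m['mount'])
        return K,m['dist'],R@M[:3,:3],R@M[:3,3]+s['ee_pos']
    return K,m['dist'],Ro.from_euler('xyz',m['rotation'],degrees=True).as_matrix(),np.array(m['origin'])
def topl(px,z,c):
    K,d,R,o=c;p=cv2.undistortPoints(np.float64(px).reshape(-1,1,2),K,d).reshape(-1,2)
    r=np.c_[p[:,0],-p[:,1],-np.ones(len(p))]@R.T
    return o+r*((z-o[2])/r[:,2])[:,None]
def proj(P,c):
    K,d,R,o=c;q=(np.atleast_2d(P)-o)@R*[1,-1,-1]
    return cv2.projectPoints(q,np.zeros(3),np.zeros(3),K,d)[0].reshape(-1,2)
def blobs(im,lo,hi,amin=60):
    h=cv2.cvtColor(im,cv2.COLOR_RGB2HSV);m=cv2.inRange(h,np.array(lo),np.array(hi))
    cs,_=cv2.findContours(m,cv2.RETR_EXTERNAL,cv2.CHAIN_APPROX_NONE)
    return sorted([c for c in cs if cv2.contourArea(c)>amin],key=lambda c:-cv2.contourArea(c))
def rect(c,z,cm):
    w=topl(c.reshape(-1,2),z,cm)[:,:2].astype(np.float32);return cv2.minAreaRect(w)
E
python3 - <<'E'
from h import *
im=grab_frame('top');cm=cam('top')
for n,lo,hi,z in(('green',(35,90,40),(60,255,255),24),('yellow',(18,120,60),(32,255,255),8),('red',(0,180,60),(6,255,255),120),('blue',(98,150,40),(118,255,255),40)):
    for c in blobs(im,lo,hi,40):
        M=cv2.moments(c);p=(M['m10']/M['m00'],M['m01']/M['m00']);r=rect(c,z,cm)
        if 0<p[0]<530 : print(n,np.round(p,1),cv2.contourArea(c),np.round(r[0],1),np.round(r[1],1),round(r[2],1))
big=lambda x0,y0,w,h,k:cv2.resize(im[y0:y0+h,x0:x0+w],None,fx=k,fy=k,interpolation=cv2.INTER_CUBIC)
a=np.vstack([big(255,165,120,150,4)]);b=np.vstack([big(385,240,150,110,2),big(100,240,150,110,2)]);b=cv2.copyMakeBorder(b,0,a.shape[0]-b.shape[0],0,0,cv2.BORDER_CONSTANT)
cv2.imwrite('pics/crop1.png',np.hstack([a,b])[...,::-1])
E
```

```text
green [291.3 276.1] 1838.5 [532.4  15.9] [86.9 94.1] 2.6
green [458.7 278.4] 672.5 [ 524.7 -331.7] [61.3 60.4] 88.6
yellow [135.3 278.2] 1104.0 [528.9 344.3] [66.  78.6] 78.6
yellow [ 32.6 192.6] 833.5 [713.  576.3] [159.   29.3] 74.2
yellow [  7. 311.] 359.0 [459.4 617.4] [57.1 35.4] 2.0
yellow [  3.4 282.6] 109.0 [520.3 628.6] [36.3 17.8] 2.4
yellow [459.3 278.4] 97.0 [ 524.3 -339.1] [23.7 23.3] 88.5
yellow [ 23.9 294.6] 91.5 [494.3 583.9] [23.2 24.2] 44.8
yellow [452.3 325.8] 71.5 [ 424.8 -321.6] [19.2 20.9] 88.7
yellow [412.4 292.2] 68.0 [ 495.8 -238.1] [19.2 18.8] 89.4
yellow [510.3 264.1] 60.5 [ 554.  -450.8] [19.9 17.1] 89.5
red [219.7 146.5] 321.5 [776.7 146.5] [22.1 65.6] 75.8
red [320.9 183.1] 170.5 [707.8 -44.8] [26.2 28.5] 89.7
blue [ 10.  444.3] 448.0 [201.1 574.8] [152.7  63.4] 0.5
blue [448.1 223.6] 196.5 [ 638.1 -307.6] [33.7 31.1] 89.8
blue [334.2 198.3] 183.0 [692.3 -74.6] [73.5 49.1] 39.3
blue [303.6 195. ] 167.0 [701.3 -11.6] [48.8 72.1] 33.9
blue [343.8 231. ] 111.0 [620.1 -92.1] [23.3 35.8] 75.5
blue [286.5 223.2] 110.0 [636.3  24.6] [22.5 36.9] 89.7
```

View pics/crop1.png

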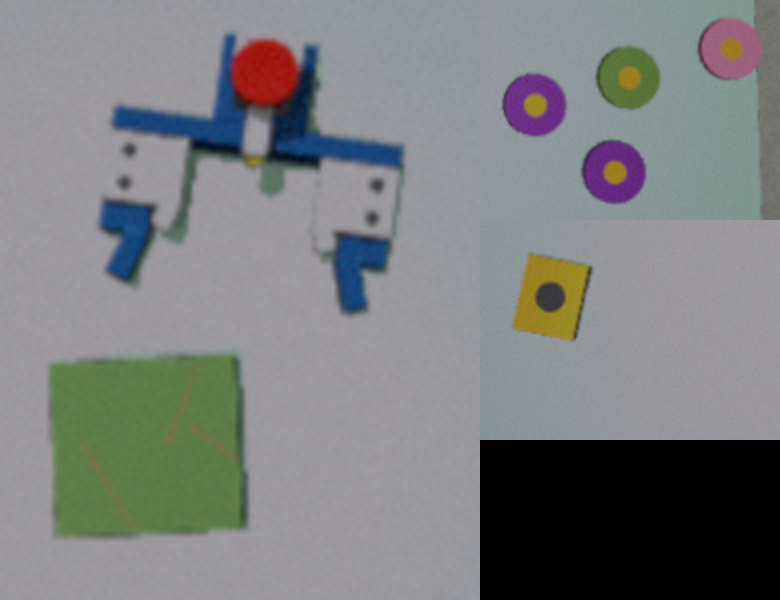

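The crop confirms the green disc with its brass centre, the oblong brass spacer with its dark mark, and the nest turned about -7.5°. I'll move the wrist camera over the nest now.

carry_out:
  commands:
    - [0,0,-6.4,-584,-457,0,0]
    - [0,0,-6.4,-584,-457,0,0]
    - [0,0,-6.4,-584,-457,0,0]
    - [0,0,-6.4,-584,-457,0,0]
    - [0,0,-6.4,-584,-457,0,0]
    - [0,0,-6.4,-584,-457,0,0]
    - [0,0,-6.4,-584,-457,0,0]
    - [0,0,-6.4,-584,-457,0,0]
    - [0,0,-6.4,-584,-457,0,0]
    - [0,0,-6.4,-584,-457,0,0]
    - [0,0,-6.4,-584,-457,0,0]
    - [0,0,-6.4,-584,-457,0,0]
    - [0,0,-6.4,-584,-457,0,0]
    - [0,0,-6.4,-584,-457,0,0]
    - [0,0,-6.4,-584,-457,0,0]
    - [0,0,-6.4,-584,-457,0,0]
    - [0,0,-6.4,-584,-457,0,0]
    - [0,0,-6.4,-584,-457,0,0]
    - [0,0,-6.4,-584,-457,0,0]

```text
time_s: 2.05
ee_pos: [594.3, -27.5, 214.1]
ee_rot: [180.0, -0.0, 172.3]
force: [0.6, -0.4, -1.2]
gripper_width: 45.6
gripper_force: 0.0
```

```bash
python3 - <<'E'
from h import *
s=state();print(s['time_s'],s['ee_pos'],s['ee_rot'],s['gripper_width']);im=grab_frame('wrist');cm=cam('wrist',s)
cv2.imwrite('pics/w1.png',im[...,::-1])
for n,lo,hi,z in(('green',(35,90,40),(60,255,255),24),('red',(0,180,60),(6,255,255),120),('blue',(98,150,40),(118,255,255),40)):
    for c in blobs(im,lo,hi,200):
        r=rect(c,z,cm);M=cv2.moments(c);print(n,round(M['m10']/M['m00']),round(M['m01']/M['m00']),cv2.contourArea(c),np.round(r[0],1),np.round(r[1],1),round(r[2],1))
E
```

```text
2.05 [594.3055125  -27.53215035 214.14109941] [ 1.79980115e+02 -1.79881223e-02  1.72296325e+02] 45.56023936904933
green 35 189 2356.5 [ 522.8 -323.1] [62.8 59.6] 84.0
red 320 371 461.0 [711.  -43.7] [27.4 18.9] 82.4
blue 76 290 672.5 [ 633.9 -303.7] [31.3 39.2] 33.4
blue 377 252 389.0 [631.2  26.8] [22.9 36.6] 82.3
blue 265 251 370.0 [613.9 -88.1] [22.6 37.3] 79.2
blue 341 310 326.5 [693.  -16.4] [32.5 40.1] 30.1
```

View pics/w1.png

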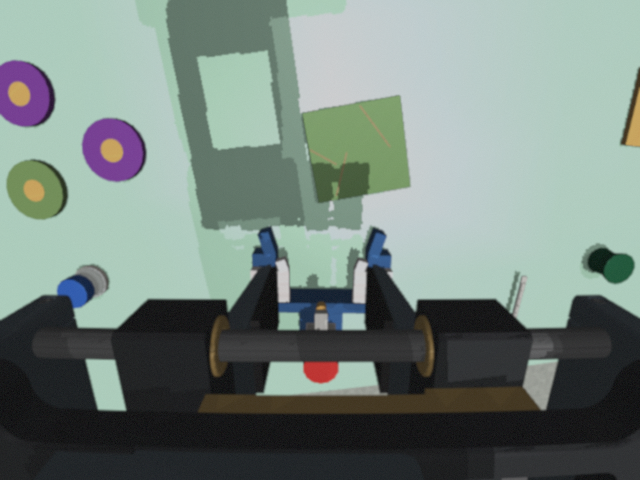

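The wrist view shows the plinth at (357,148), the cheek flares at (265,251) and (377,252), the stop edge at row 290, and the knob at (320,371) partly hidden by the gripper. The green disc is at (35,189). Next I'll refine the nest pose from both views.

```bash
python3 - <<'E'
from h import *
s=state()
for n in('top','wrist'):
    im=cv2.imread('pics/top0.png' if n=='top' else 'pics/w1.png')[...,::-1].copy();cm=cam(n,s)
    for nm,lo,hi,z in(('blue26',(95,110,30),(122,255,255),26),('red',(0,130,40),(8,255,255),120),('green24',(35,70,40),(65,255,255),24)):
        for c in blobs(im,lo,hi,80):
            r=rect(c,z,cm);p=np.array(r[0])
            if abs(p[0]-630)<150 and abs(p[1]+30)<150:
                w=topl(c.reshape(-1,2),z,cm)[:,:2]
                a=np.deg2rad(-7.8);e=np.array([np.cos(a),np.sin(a)]);f=np.array([-e[1],e[0]])
                print(n,nm,np.round(p,1),np.round(r[1],1),round(r[2],1),'ext x',np.round([(w@e).min(),(w@e).max()],1),'y',np.round([(w@f).min(),(w@f).max()],1))
# stop back edge in top picture, z=40
im=cv2.imread('pics/top0.png')[...,::-1].copy();cm=cam('top');m=cv2.inRange(cv2.cvtColor(im,cv2.COLOR_RGB2HSV),np.array((95,110,30)),np.array((122,255,255)))
for cols in (range(286,308),range(336,353)):
    B=[];F=[]
    for u in cols:
        v=np.where(m[180:225,u])[0]+180
        if len(v): 
            k=np.split(v,np.where(np.diff(v)>1)[0]+1)[0];B.append((u,k[0]-.5));F.append((u,k[-1]+.5))
    print([ (np.round(np.median(topl(np.array(q),40,cm)@np.r_[0,1,0]),1), np.round(np.polyfit(*topl(np.array(q),40,cm)[:,1::-1][:, [0,1]].T,1),3)) for q in (B,F)])
E
```

```text
top blue26 [708.  -84.7] [67.2 59.5] 87.5 ext x [681.2 741.2] y [-23.2  44.6]
top blue26 [703.2 -11.3] [51.8 76.7] 32.9 ext x [682.2 742. ] y [ 59.9 127.5]
top blue26 [638.8  26.5] [24.9 39.6] 89.9 ext x [609.4 647.8] y [101.  126.8]
top blue26 [620.5 -95.7] [24.9 37.5] 89.3 ext x [608.4 646.1] y [-21.7   3.3]
top red [706.8 -44.8] [26.2 30.4] 89.7 ext x [691.1 721.9] y [38.  65.3]
top green24 [532.2  15.4] [88.3 95.4] 2.4 ext x [475.  575.8] y [ 34.4 141. ]
wrist blue26 [699.9 -40.8] [99.2 50.1] 82.3 ext x [673.9 723.9] y [  5.  104.2]
wrist blue26 [617.9 -91.1] [24.8 43.2] 76.3 ext x [603.4 647. ] y [-20.3   5.3]
wrist blue26 [635.7  28.6] [26.  41.4] 82.3 ext x [605.2 646.7] y [101.6 127.6]
wrist red [710.8 -43.7] [29.2 22.1] 82.4 ext x [699.1 721.2] y [38.6 67.8]
wrist green24 [531.4  17. ] [88.2 94.3] 2.5 ext x [473.6 575. ] y [ 35.5 142. ]
[(np.float64(4.1), array([1.46000e-01, 7.01417e+02])), (np.float64(4.1), array([2.49000e-01, 6.89589e+02]))]
[(np.float64(-93.4), array([1.27000e-01, 6.99612e+02])), (np.float64(-93.3), array([1.42000e-01, 6.90758e+02]))]
```

carry_out:
  commands:
    - [0,0,90.4,66.5,121.6,0,0]
    - [0,0,90.4,66.5,121.6,0,0]
    - [0,0,90.4,66.5,121.6,0,0]
    - [0,0,90.4,66.5,121.6,0,0]
    - [0,0,90.4,66.5,121.6,0,0]
    - [0,0,90.4,66.5,121.6,40,0]
    - [0,0,90.4,66.5,121.6,80,0]
    - [0,0,90.4,66.5,121.6,120,0]
    - [0,0,90.4,66.5,121.6,150,0]
    - [0,0,90.4,66.5,121.6,150,0]
    - [0,0,90.4,66.5,121.6,150,0]
    - [0,0,90.4,66.5,121.6,180,0]
    - [0,0,90.4,66.5,121.6,206,0]
    - [0,0,90.4,66.5,121.6,206,0]
    - [0,0,90.4,66.5,121.6,206,0]

```text
time_s: 3.6
ee_pos: [545.6, 101.3, 8.4]
ee_rot: [-180.0, -0.0, 81.9]
force: [0.1, -1.3, -0.2]
gripper_width: 45.6
gripper_force: 0.0
```

carry_out:
  commands:
    - [0,0,0,-8,0,0,0]
    - [0,0,0,-14,0,0,0]
    - [0,0,0,-18,0,0,0]
    - [0,0,0,-22,0,0,0]
    - [0,0,0,-26,0,0,0]
    - [0,0,0,-30,0,0,0]
    - [0,0,0,-34,0,0,0]
    - [0,0,0,-38,0,0,0]
    - [0,0,0,-42,0,0,0]
    - [0,0,0,-46,0,0,0]
    - [0,0,0,-49,0,0,0]
    - [0,0,0,-52,0,0,0]
    - [0,0,0,-52,0,0,0]
    - [0,0,0,-52,0,0,0]

```text
time_s: 5.0
ee_pos: [537.5, 49.0, 7.7]
ee_rot: [-179.9, 0.0, 81.8]
force: [0.7, 2.8, 2.0]
gripper_width: 45.5
gripper_force: 1.4
```

```bash
cat > m.py <<'E'
from h import *
O=np.array([683,-40.]);a=np.deg2rad(-8.1);N=np.array([[np.cos(a),-np.sin(a)],[np.sin(a),np.cos(a)]])
def nest(w): return (np.asarray(w)[...,:2]-O)@N
def tool(s=None):
    s=s or state();return s['time_s'],np.round(nest(s['ee_pos']),1),np.round(s['ee_pos'],1),round(s['ee_rot'][2],1),np.round(s['force'],1),round(s['gripper_width'],1)
def green(n,z=24,amin=300):
    s=state();im=grab_frame(n);cm=cam(n,s)
    for c in blobs(im,(35,70,40),(65,255,255),amin):
        r=rect(c,z,cm);print(n,'nest',np.round(nest(r[0]),1),np.round(r[1],1),round(r[2]+8.1,1))
    return im
E
python3 - <<'E'
from m import *
print(tool());im=green('top');cv2.imwrite('pics/t2.png',im[...,::-1]);green('wrist')
E
```

```text
(5.0, array([-156.6,   67.6]), array([537.5,  49. ,   7.7]), np.float64(81.8), array([0.7, 2.8, 2. ]), 45.5)
top nest [-166.2  -11.7] [69.8 89.2] 89.5
top nest [-115.5 -312.1] [63.6 60.2] 97.5
wrist nest [-157.8   27.7] [20.2 68.5] 90.1
wrist nest [-157.8   59.4] [ 5. 42.] 90.0
```

The top view shows the plinth square to the nest (within about 0.5°), about 1.5 mm left of the axis. I'll nudge it that last bit, then go behind it.

carry_out:
  commands:
    - [0,0,0,-1,0,0,0]
    - [0,0,0,-1.5,0,0,0]
    - [0,0,0,-1.5,0,0,0]
    - [0,0,0,15,0,0,0]
    - [0,0,-8,25,-20,-40,0]
    - [0,0,-16,0,-65,-40,0]
    - [0,0,-25,-30,-87,-40,0]
    - [0,0,-33,-68,-87,-40,0]
    - [0,0,-42,-68,-87,-40,0]
    - [0,0,-50,-68,-87,-40,0]
    - [0,0,-58,-68,-87,-40,0]
    - [0,0,-66,-68,-87,-40,0]
    - [0,0,-74,-68,-87,-40,0]
    - [0,0,-82,-68,-87,-40,0]
    - [0,0,-90,-68,-87,-20,0]
    - [0,0,-90,-68,-87,0,0]
    - [0,0,-90,-68,-87,0,0]

```text
time_s: 6.8
ee_pos: [440.7, -5.3, 6.1]
ee_rot: [-179.9, -0.3, 171.9]
force: [0.1, 0.7, 0.5]
gripper_width: 45.6
gripper_force: 0.0
```

```bash
python3 - <<'E'
from m import *
print(tool());green('top');im=green('wrist');cv2.imwrite('pics/w2.png',im[...,::-1])
E
```

```text
(6.8, array([-2.448e+02,  2.000e-01]), array([440.7,  -5.3,   6.1]), np.float64(171.9), array([0.1, 0.7, 0.5]), 45.6)
top nest [-167.3   -0.2] [95.2 89.9] 90.0
top nest [-115.5 -312.1] [63.6 60.2] 97.5
wrist nest [-204.8    0.7] [69.2 20. ] 90.1
```

View pics/w2.png

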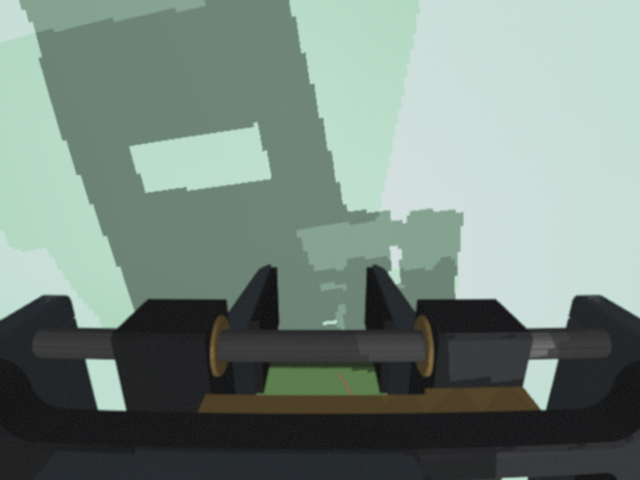

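The plinth is square and centred at nest (-167, 0), and the wrist view shows its near edge just ahead of the fingers at row ~380. Pushing it in.

carry_out:
  commands:
    - [0,0,0,-8,0,0,0]
    - [0,0,0,-14,0,0,0]
    - [0,0,0,-20,0,0,0]
    - [0,0,0,-27,0,0,0]
    - [0,0,0,-34,0,0,0]
    - [0,0,0,-41,0,0,0]
    - [0,0,0,-48,0,0,0]
    - [0,0,0,-55,0,0,0]
    - [0,0,0,-61,0,0,0]
    - [0,0,0,-67,0,0,0]
    - [0,0,0,-73,0,0,0]
    - [0,0,0,-79,0,0,0]
    - [0,0,0,-84,0,0,0]
    - [0,0,0,-89,0,0,0]
    - [0,0,0,-94,0,0,0]
    - [0,0,0,-99,0,0,0]
    - [0,0,0,-104,0,0,0]
    - [0,0,0,-109,0,0,0]
    - [0,0,0,-112,0,0,0]
    - [0,0,0,-112,0,0,0]

```text
time_s: 8.9
ee_pos: [553.9, -21.8, 8.0]
ee_rot: [180.0, 0.0, 171.8]
force: [-3.3, -0.2, 0.8]
gripper_width: 45.4
gripper_force: 1.4
```

```bash
python3 - <<'E'
from m import *
print(tool());green('top')
E
```

```text
(8.9, array([-1.304e+02, -1.000e-01]), array([553.9, -21.8,   8. ]), np.float64(171.8), array([-3.3, -0.2,  0.8]), 45.4)
top nest [-44.1   0.7] [94.4 44.3] 94.8
top nest [-115.5 -312.1] [63.6 60.2] 97.5
```

carry_out:
  commands:
    - [0,0,0,-3,0,0,0]
    - [0,0,0,-6,0,0,0]
    - [0,0,0,-9,0,0,0]
    - [0,0,0,-12,0,0,0]
    - [0,0,0,-15,0,0,0]
    - [0,0,0,-17,0,0,0]
    - [0,0,0,-19,0,0,0]
    - [0,0,0,-20,0,0,0]
    - [0,0,0,-20,0,0,0]

```text
time_s: 9.85
ee_pos: [573.1, -24.5, 7.9]
ee_rot: [180.0, -0.0, 171.8]
force: [-4.6, 0.4, 1.9]
gripper_width: 45.7
gripper_force: 2.1
```

carry_out:
  commands:
    - [0,0,0,-1,0,0,0]
    - [0,0,0,-2,0,0,0]
    - [0,0,0,-3,0,0,0]
    - [0,0,0,-4,0,0,0]
    - [0,0,0,-4,0,0,0]

```text
time_s: 10.35
ee_pos: [577.5, -25.1, 7.9]
ee_rot: [180.0, 0.0, 171.8]
force: [-2.9, 0.1, 0.9]
gripper_width: 45.2
gripper_force: 1.8
```

carry_out:
  commands:
    - [0,0,0,-0.7,0,0,0]
    - [0,0,0,-1.4,0,0,0]
    - [0,0,0,-2,0,0,0]
    - [0,0,0,-2,0,0,0]

```text
time_s: 10.75
ee_pos: [577.9, -25.2, 7.9]
ee_rot: [180.0, -0.2, 171.8]
force: [-6.5, 2.1, 5.8]
gripper_width: 45.4
gripper_force: 3.5
```

carry_out:
  commands:
    - [0,0,0,-0.6,0,0,0]
    - [0,0,0,-1.2,0,0,0]
    - [0,0,0,-1.2,0,0,0]

```text
time_s: 11.05
ee_pos: [577.9, -25.2, 8.0]
ee_rot: [180.0, -0.3, 171.8]
force: [-9.2, 1.4, 6.9]
gripper_width: 45.7
gripper_force: 4.7
```

```bash
python3 - <<'E'
from m import *
print(tool())
E
```

```text
(11.05, array([-106.2,   -0.2]), array([577.9, -25.2,   8. ]), np.float64(171.8), array([-9.2,  1.4,  6.9]), 45.7)
```

The plinth is home: contact at nest x -106.2 against -106 expected, with the force rising and no further motion. Going for the spacer.

carry_out:
  commands:
    - [0,0,0,12,0,0,0]
    - [0,0,0,30,0,-40,0.5]
    - [0,0,0,50,20,-60,1]
    - [0,0,3.2,104,60,-60,1]
    - [0,0,3.2,104,108,-60,1]
    - [0,0,3.2,104,156,-60,1]
    - [0,0,3.2,104,204,-60,1]
    - [0,0,3.2,104,252,-60,1]
    - [0,0,3.2,104,300,-60,1]
    - [0,0,3.2,104,340,-60,1]
    - [0,0,3.2,104,358.8,-60,1]
    - [0,0,3.2,104,358.8,-60,1]
    - [0,0,3.2,104,358.8,-60,1]

```text
time_s: 12.35
ee_pos: [528.8, 344.5, 67.8]
ee_rot: [180.0, 0.1, 168.6]
force: [0.9, -0.3, -0.6]
gripper_width: 91.1
gripper_force: 0.0
```

```bash
python3 - <<'E'
from m import *
print(tool());s=state();im=grab_frame('top');cm=cam('top')
h=cv2.cvtColor(im,cv2.COLOR_RGB2HSV)
for c in blobs(im,(35,70,40),(65,255,255),300): r=rect(c,24,cm);print('green',np.round(nest(r[0]),1),np.round(r[1],1),round(r[2]+8.1,1))
cv2.imwrite('pics/t3.png',cv2.resize(im[160:310,260:380],None,fx=5,fy=5,interpolation=cv2.INTER_CUBIC)[:600,:,::-1])
im=grab_frame('wrist')
for c in blobs(im,(14,110,60),(34,255,255),500):
    r=rect(c,8,cam('wrist',s));print('spacer?',np.round(r[0],1),np.round(r[1],1),round(r[2],1))
E
```

```text
(12.35, array([-206.9,  358.9]), array([528.8, 344.5,  67.8]), np.float64(168.6), array([ 0.9, -0.3, -0.6]), 91.1)
green [-43.8  -0.4] [95.7 90.4] 89.7
green [-115.6 -311.2] [61.7 62.9] 51.7
spacer? [528.1 347.4] [64.9 78.9] 78.7
spacer? [668.4 431.2] [249.   22.2] 78.8
```

View pics/t3.png

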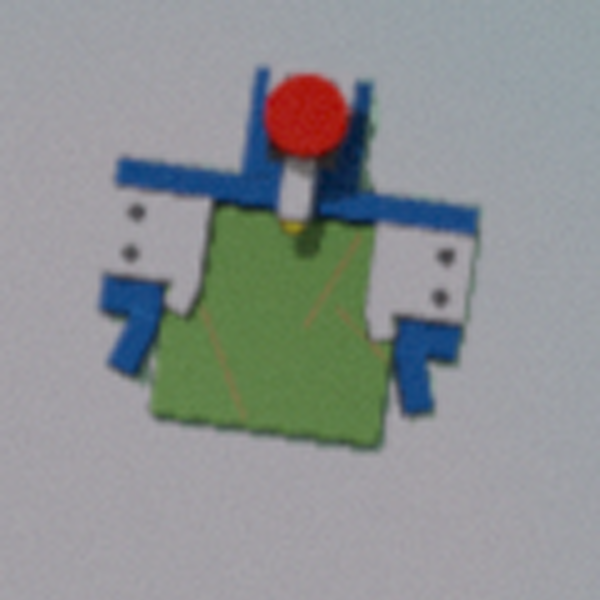

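Plinth is square and home: its near edge is even, and its far edge meets the stop at about (290,215) in the crop. Grasping the spacer.

carry_out:
  commands:
    - [0,0,0,0.8,1.9,30,1]
    - [0,0,0,0.8,1.9,50,1]
    - [0,0,0,0.8,1.9,60,1]
    - [0,0,0,0.8,1.9,65.5,1]
    - [0,0,0,0.8,1.9,65.5,0.7]
    - [0,0,0,0.8,1.9,65.5,0.3]
    - [0,0,0,0.8,1.9,65.5,0.3]
    - [0,0,0,0.8,1.9,65.5,0.3]
    - [0,0,0,0.8,1.9,65.5,0.3]
  force: 30

```text
time_s: 13.35
ee_pos: [528.6, 346.7, 3.4]
ee_rot: [179.9, 0.1, 168.6]
force: [0.1, -1.4, 4.2]
gripper_width: 65.7
gripper_force: 30.0
```

carry_out:
  commands:
    - [0,0,0,0,0,-20,0.3]
    - [0,0,0,0,0,-60,0.3]
    - [0,0,-3.3,-20,-40,-60,0.3]
    - [0,0,-3.3,-38,-85,-60,0.3]
    - [0,0,-3.3,-54,-130,-60,0.3]
    - [0,0,-3.3,-70,-175,-60,0.3]
    - [0,0,-3.3,-86,-220,-60,0.3]
    - [0,0,-3.3,-102,-265,-60,0.3]
    - [0,0,-3.3,-118,-310,-60,0.3]
    - [0,0,-3.3,-130,-340,-60,0.3]
    - [0,0,-3.3,-135,-354,-60,0.3]
    - [0,0,-3.3,-135,-354,-60,0.3]
    - [0,0,-3.3,-135,-354,-50,0.3]
    - [0,0,-3.3,-135,-354,-40,0.3]
    - [0,0,-3.3,-135,-354,-40,0.3]

```text
time_s: 14.85
ee_pos: [588.6, -25.7, 40.2]
ee_rot: [-180.0, -0.3, 172.0]
force: [-0.2, 0.3, -2.4]
gripper_width: 65.5
gripper_force: 30.0
```

```bash
python3 - <<'E'
from m import *
print(tool());s=state()
for n in('top','side','wrist'):
    im=grab_frame(n);cm=cam(n,s)
    if n=='side':cv2.imwrite('pics/s3.png',cv2.resize(im[170:330,210:420],None,fx=3.5,fy=3.5,interpolation=cv2.INTER_CUBIC)[...,::-1])
    for c in blobs(im,(14,110,60),(34,255,255),300):
        r=rect(c,48,cm);q=nest(r[0])
        if np.hypot(*q)<200:print(n,np.round(q,1),np.round(r[1],1),round(r[2]+8.1,1))
E
```

```text
(14.85, array([-95.5,   0.8]), array([588.6, -25.7,  40.2]), np.float64(172.0), array([-0.2,  0.3, -2.4]), 65.5)
side [-111.4   -2.9] [69.  53.6] 89.6
wrist [-109.     1.2] [65.5 56.3] 90.2
wrist [-35.1  56. ] [195.3  16.1] 90.2
wrist [-69.7 -75.2] [11.5 37.7] 79.5
wrist [-70.2  77.6] [37.8 12.1] 10.8
wrist [-59.6   1.4] [64.4  3.8] 90.4
```

View pics/s3.png

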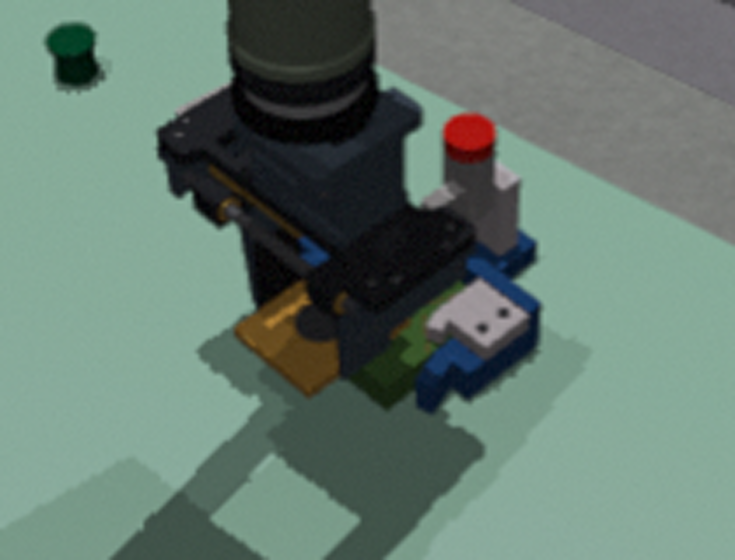

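The side view shows the spacer held level just behind the plinth's rear edge, at crop (300,335), with the fingers clear of the cheeks. Lowering and easing it in.

carry_out:
  commands:
    - [0,0,0,0,-0.8,5,0.3]
    - [0,0,0,0,-0.8,9,0.3]
    - [0,0,0,0,-0.8,11.5,0.3]
    - [0,0,0,0,-0.8,11.5,0.3]
    - [0,0,0,-3,-0.8,11.5,0.3]
    - [0,0,0,-6,-0.8,11.5,0.3]
    - [0,0,0,-9,-0.8,11.5,0.3]
    - [0,0,0,-12,-0.8,11.5,0.3]
    - [0,0,0,-15,-0.8,11.5,0.3]
    - [0,0,0,-17,-0.8,11.5,0.3]
    - [0,0,0,-17,-0.8,11.5,0.3]

```text
time_s: 16.1
ee_pos: [607.6, -30.5, 30.9]
ee_rot: [180.0, 0.0, 171.9]
force: [-0.3, -0.5, -2.7]
gripper_width: 65.0
gripper_force: 30.0
```

carry_out:
  commands:
    - [0,0,0,0,0,1,0.3]
    - [0,0,0,0,0,2,0.3]
    - [0,0,0,0,0,3,0.3]
    - [0,0,0,0,0,3,0.3]

```text
time_s: 16.5
ee_pos: [606.9, -30.4, 27.7]
ee_rot: [180.0, -0.0, 171.9]
force: [0.8, 0.1, -1.9]
gripper_width: 65.3
gripper_force: 30.0
```

carry_out:
  commands:
    - [0,0,0,0,0,0.6,0.3]
    - [0,0,0,0,0,1.0,0.3]
    - [0,0,0,0,0,1.0,0.3]

```text
time_s: 16.8
ee_pos: [607.2, -30.4, 27.4]
ee_rot: [180.0, 0.0, 171.9]
force: [-0.8, -0.5, 0.9]
gripper_width: 65.7
gripper_force: 30.0
```

carry_out:
  commands:
    - [0,0,0,0,0,0.5,0.5]
    - [0,0,0,0,0,0.5,0.56]
    - [0,0,0,0,0,0.5,0.56]
    - [0,0,0,0,0,-4,0.56]
    - [0,0,0,0,0,-15,0.56]
    - [0,0,0,0,0,-35,0.56]
    - [0,0,0,35,0,-35,0]
    - [0,0,0,70,0,-35,0]
    - [0,0,0,70,0,-20,0]
    - [0,0,0,70,0,-8,0]
    - [0,0,0,70,0,0,0]
    - [0,0,0,70,0,0,0]

```text
time_s: 18.0
ee_pos: [537.9, -20.6, 25.9]
ee_rot: [-180.0, -0.1, 171.9]
force: [-0.3, -1.1, -0.5]
gripper_width: 46.0
gripper_force: 0.0
```

```bash
python3 - <<'E'
from m import *
print(tool());s=state()
for n in('top','side'):
    im=grab_frame(n);cm=cam(n,s)
    for c in blobs(im,(14,110,60),(34,255,255),100):
        r=rect(c,32,cm);q=nest(r[0])
        if np.hypot(*q)<200:print(n,np.round(q,1),np.round(r[1],1),round(r[2]+8.1,1))
E
```

```text
(18.0, array([-146.4,   -1.2]), array([537.9, -20.6,  25.9]), np.float64(171.9), array([-0.3, -1.1, -0.5]), 46.0)
top [-61.7  -2.1] [67.7 54.6] 92.1
side [-44.2  -4. ] [71.9 27. ] 78.9
```

carry_out:
  commands:
    - [0,0,0,-6,1,-1.2,0]
    - [0,0,0,-11,1,-1.2,0]
    - [0,0,0,-14,1,-1.2,0]
    - [0,0,0,-17,1,-1.2,0]
    - [0,0,0,-20,1,-1.2,0]
    - [0,0,0,-23,1,-1.2,0]
    - [0,0,0,-26,1,-1.2,0]
    - [0,0,0,-29,1,-1.2,0]
    - [0,0,0,-32,1,-1.2,0]
    - [0,0,0,-35,1,-1.2,0]
    - [0,0,0,-38,1,-1.2,0]
    - [0,0,0,-41,1,-1.2,0]
    - [0,0,0,-43,1,-1.2,0]
    - [0,0,0,-45,1,-1.2,0]
    - [0,0,0,-46,1,-1.2,0]
    - [0,0,0,-46,1,-1.2,0]

```text
time_s: 19.7
ee_pos: [584.0, -26.1, 28.2]
ee_rot: [180.0, 0.0, 171.9]
force: [-0.9, 0.6, -0.6]
gripper_width: 45.7
gripper_force: 0.4
```

```bash
python3 - <<'E'
from m import *
print(tool())
E
```

```text
(19.7, array([-100. ,   -0.2]), array([584. , -26.1,  28.2]), np.float64(171.9), array([-0.9,  0.6, -0.6]), 45.7)
```

carry_out:
  commands:
    - [0,0,0,-1,0,0.5,0]
    - [0,0,0,-2,0,0.5,0]
    - [0,0,0,-3,0,0.5,0]
    - [0,0,0,-4,0,0.5,0]
    - [0,0,0,-4.5,0,0.5,0]
    - [0,0,0,-5,0,0.5,0]
    - [0,0,0,-5,0,0.5,0]

```text
time_s: 20.4
ee_pos: [587.9, -26.7, 27.7]
ee_rot: [180.0, -0.1, 171.9]
force: [-4.9, 1.4, 3.5]
gripper_width: 45.9
gripper_force: 2.5
```

carry_out:
  commands:
    - [0,0,0,-0.7,0,0,0]
    - [0,0,0,-1.4,0,0,0]
    - [0,0,0,-1.4,0,0,0]

```text
time_s: 20.7
ee_pos: [587.9, -26.7, 27.6]
ee_rot: [-180.0, -0.2, 171.9]
force: [-7.2, 0.9, 6.1]
gripper_width: 45.8
gripper_force: 3.9
```

Spacer is home: contact at -96.0, matching the expected position, with force rising and no further motion. Going over to the green disc.

carry_out:
  commands:
    - [0,0,0,14,0,0,0]
    - [0,0,0,20,0,-40,0]
    - [0,0,0,40,-20,-65,0.5]
    - [0,0,7,40,-66,-65,1]
    - [0,0,15,40,-112,-65,1]
    - [0,0,23,40,-158,-65,1]
    - [0,0,31,35,-204,-65,1]
    - [0,0,36.9,28,-250,-65,1]
    - [0,0,36.9,22,-295,-65,1]
    - [0,0,36.9,22,-316,-65,1]
    - [0,0,36.9,22,-316,-65,1]
    - [0,0,36.9,22,-316,-65,1]

```text
time_s: 21.9
ee_pos: [524.1, -337.2, 92.4]
ee_rot: [180.0, 0.1, 134.9]
force: [-0.2, -0.6, -0.6]
gripper_width: 91.2
gripper_force: 0.0
```

```bash
python3 - <<'E'
from m import *
print(tool());s=state()
im=grab_frame('wrist');cm=cam('wrist',s);cv2.imwrite('pics/w4.png',im[...,::-1])
for c in blobs(im,(30,60,40),(65,255,255),300):
    w=topl(c.reshape(-1,2),10,cm)[:,:2].astype(np.float32);print('disc',cv2.minEnclosingCircle(w),rect(c,10,cm))
im=grab_frame('top')
for c in blobs(im,(14,110,60),(34,255,255),100):
    r=rect(c,32,cam('top'));q=nest(r[0])
    if np.hypot(*q)<200:print('spacer',np.round(q,1),np.round(r[1],1),round(r[2]+8.1,1))
E
```

```text
(21.9, array([-115.4, -316.6]), array([ 524.1, -337.2,   92.4]), np.float64(134.9), array([-0.2, -0.6, -0.6]), 91.2)
disc ((523.0345458984375, -336.1686706542969), 32.99757766723633) ((522.6775512695312, -336.2615051269531), (64.16967010498047, 65.34156036376953), 44.9920539855957)
disc ((495.5141296386719, -235.8315887451172), 11.027790069580078) ((494.0950927734375, -237.05865478515625), (18.661996841430664, 19.2080135345459), 8.566563606262207)
spacer [-39.   -1.9] [67. 81.] 90.2
```

View pics/w4.png

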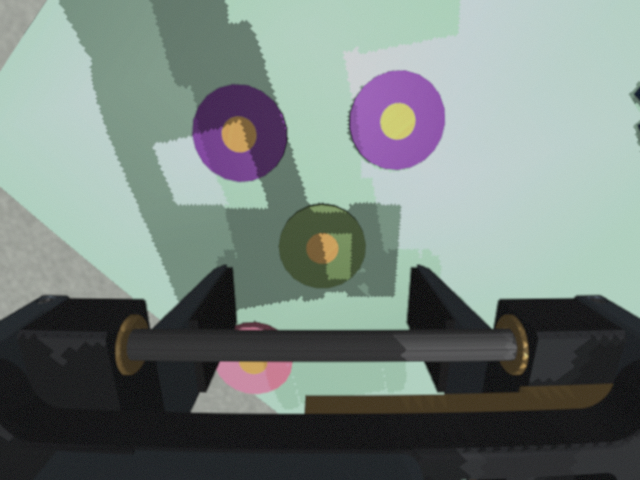

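The wrist view shows the green disc at (322,246), centred between the fingers, with the purple and pink ones clear of the finger tips. Grasping.

carry_out:
  commands:
    - [0,0,0,1.5,0,35,1]
    - [0,0,0,1.5,0,65,1]
    - [0,0,0,1.5,0,82,1]
    - [0,0,0,1.5,0,89.5,1]
    - [0,0,0,1.5,0,89.5,0.7]
    - [0,0,0,1.5,0,89.5,0.35]
    - [0,0,0,1.5,0,89.5,0.3]
    - [0,0,0,1.5,0,89.5,0.3]
    - [0,0,0,1.5,0,89.5,0.3]
  force: 20

```text
time_s: 22.9
ee_pos: [523.4, -336.0, 4.3]
ee_rot: [180.0, 0.1, 135.0]
force: [-0.6, 1.0, 3.4]
gripper_width: 65.2
gripper_force: 20.0
```

carry_out:
  commands:
    - [0,0,0,0,0,-20,0.3]
    - [0,0,0,0,0,-60,0.3]
    - [0,0,-7,20,32,-60,0.3]
    - [0,0,-15,43,69,-60,0.3]
    - [0,0,-23,66,106,-60,0.3]
    - [0,0,-31,90,143,-60,0.3]
    - [0,0,-36.9,113,180,-60,0.3]
    - [0,0,-36.9,136,217,-60,0.3]
    - [0,0,-36.9,155,247,-60,0.3]
    - [0,0,-36.9,165,263,-60,0.3]
    - [0,0,-36.9,168.4,268,-60,0.3]
    - [0,0,-36.9,168.4,268,-50,0.3]
    - [0,0,-36.9,168.4,268,-44,0.3]
    - [0,0,-36.9,168.4,268,-44,0.3]
    - [0,0,-36.9,168.4,268,-44,0.3]

```text
time_s: 24.4
ee_pos: [592.5, -28.2, 46.6]
ee_rot: [-180.0, -0.1, 171.8]
force: [-0.4, -0.2, -1.0]
gripper_width: 64.8
gripper_force: 20.0
```

```bash
python3 - <<'E'
from m import *
print(tool());s=state()
im=grab_frame('wrist');cm=cam('wrist',s)
for c in blobs(im,(30,60,30),(65,255,255),300):
    r=rect(c,53,cm);print('disc',np.round(nest(r[0]),1),np.round(r[1],1))
E
```

```text
(24.4, array([-91.3,  -1. ]), array([592.5, -28.2,  46.6]), np.float64(171.8), array([-0.4, -0.2, -1. ]), 64.8)
disc [-100.4   -0.5] [66.6 50.5]
```

carry_out:
  commands:
    - [0,0,0,0,0.8,4,0.3]
    - [0,0,0,0,0.8,7,0.3]
    - [0,0,0,0,0.8,8,0.3]
    - [0,0,0,0,0.8,8,0.3]
    - [0,0,0,-3,0.8,8,0.3]
    - [0,0,0,-6,0.8,8,0.3]
    - [0,0,0,-9,0.8,8,0.3]
    - [0,0,0,-12,0.8,8,0.3]
    - [0,0,0,-15,0.8,8,0.3]
    - [0,0,0,-18,0.8,8,0.3]
    - [0,0,0,-18,0.8,8,0.3]
    - [0,0,0,-18,0.8,8,0.3]

```text
time_s: 25.65
ee_pos: [610.8, -28.8, 39.0]
ee_rot: [180.0, -0.0, 171.9]
force: [0.5, 0.4, -1.1]
gripper_width: 65.0
gripper_force: 20.0
```

carry_out:
  commands:
    - [0,0,0,0,0,1,0.3]
    - [0,0,0,0,0,2,0.3]
    - [0,0,0,0,0,2.7,0.3]
    - [0,0,0,0,0,2.7,0.3]

```text
time_s: 26.05
ee_pos: [610.8, -28.8, 36.4]
ee_rot: [180.0, -0.0, 171.9]
force: [-0.0, -0.3, -1.0]
gripper_width: 65.3
gripper_force: 20.0
```

carry_out:
  commands:
    - [0,0,0,0,0,0.6,0.3]
    - [0,0,0,0,0,1.0,0.3]
    - [0,0,0,0,0,1.0,0.3]

```text
time_s: 26.35
ee_pos: [610.8, -28.8, 36.3]
ee_rot: [180.0, 0.0, 171.9]
force: [-1.6, -1.0, 5.2]
gripper_width: 65.1
gripper_force: 20.0
```

carry_out:
  commands:
    - [0,0,0,0,0,-0.8,0.5]
    - [0,0,0,0,0,-0.8,0.56]
    - [0,0,0,0,0,-0.8,0.56]
    - [0,0,0,0,0,-5,0.56]
    - [0,0,0,0,0,-15,0.56]
    - [0,0,0,0,0,-35,0.56]
    - [0,0,0,32,0,-35,-0.34]
    - [0,0,0,62,0,-35,-0.34]
    - [0,0,0,62,0,-20,-0.34]
    - [0,0,0,62,0,-8,-0.34]
    - [0,0,0,62,0,0,-0.34]
    - [0,0,0,62,0,0,-0.34]

```text
time_s: 27.55
ee_pos: [549.4, -20.1, 34.3]
ee_rot: [-180.0, -0.1, 171.9]
force: [-0.0, 0.5, -0.0]
gripper_width: 30.4
gripper_force: 0.0
```

```bash
python3 - <<'E'
from m import *
print(tool());green('top',42,100)
E
```

```text
(27.55, array([-135.1,    0.9]), array([549.4, -20.1,  34.3]), np.float64(171.9), array([-0. ,  0.5, -0. ]), 30.4)
top nest [-53.1   9.7] [75.4 35.4] 95.8
```

carry_out:
  commands:
    - [0,0,0,-7,-0.9,-1.2,-0.34]
    - [0,0,0,-13,-0.9,-1.2,-0.34]
    - [0,0,0,-16,-0.9,-1.2,-0.34]
    - [0,0,0,-19,-0.9,-1.2,-0.34]
    - [0,0,0,-22,-0.9,-1.2,-0.34]
    - [0,0,0,-25,-0.9,-1.2,-0.34]
    - [0,0,0,-28,-0.9,-1.2,-0.34]
    - [0,0,0,-31,-0.9,-1.2,-0.34]
    - [0,0,0,-34,-0.9,-1.2,-0.34]
    - [0,0,0,-37,-0.9,-1.2,-0.34]
    - [0,0,0,-40,-0.9,-1.2,-0.34]
    - [0,0,0,-43,-0.9,-1.2,-0.34]
    - [0,0,0,-46,-0.9,-1.2,-0.34]
    - [0,0,0,-49,-0.9,-1.2,-0.34]
    - [0,0,0,-51,-0.9,-1.2,-0.34]
    - [0,0,0,-52,-0.9,-1.2,-0.34]
    - [0,0,0,-52,-0.9,-1.2,-0.34]

```text
time_s: 29.3
ee_pos: [601.1, -28.3, 36.6]
ee_rot: [180.0, 0.0, 171.9]
force: [-0.4, 0.1, 1.6]
gripper_width: 29.8
gripper_force: 0.6
```

```bash
python3 - <<'E'
from m import *
print(tool())
E
```

```text
(29.3, array([-82.7,   0. ]), array([601.1, -28.3,  36.6]), np.float64(171.9), array([-0.4,  0.1,  1.6]), 29.8)
```

carry_out:
  commands:
    - [0,0,0,-1,0,0,-0.34]
    - [0,0,0,-2,0,0,-0.34]
    - [0,0,0,-3,0,0,-0.34]
    - [0,0,0,-4,0,0,-0.34]
    - [0,0,0,-4.7,0,0,-0.34]
    - [0,0,0,-5.4,0,0,-0.34]
    - [0,0,0,-5.4,0,0,-0.34]

```text
time_s: 30.0
ee_pos: [606.4, -29.1, 36.6]
ee_rot: [180.0, 0.0, 171.9]
force: [-1.4, -0.5, 1.0]
gripper_width: 30.2
gripper_force: 0.8
```

carry_out:
  commands:
    - [0,0,0,-0.7,0,0,-0.34]
    - [0,0,0,-1.4,0,0,-0.34]
    - [0,0,0,-2.1,0,0,-0.34]
    - [0,0,0,-2.1,0,0,-0.34]

```text
time_s: 30.4
ee_pos: [607.6, -29.3, 36.6]
ee_rot: [180.0, -0.1, 171.9]
force: [-3.3, 0.9, 2.5]
gripper_width: 30.1
gripper_force: 2.0
```

carry_out:
  commands:
    - [0,0,0,-0.7,0,0,-0.34]
    - [0,0,0,-1.4,0,0,-0.34]
    - [0,0,0,-2,0,0,-0.34]
    - [0,0,0,-2,0,0,-0.34]

```text
time_s: 30.8
ee_pos: [607.8, -29.3, 36.4]
ee_rot: [-180.0, -0.3, 171.9]
force: [-8.5, 1.9, 6.1]
gripper_width: 30.1
gripper_force: 3.9
```

carry_out:
  commands:
    - [0,0,0,12,0,0,-0.34]
    - [0,0,0,35,0,-20,-0.34]
    - [0,0,0,75,0,-60,-1]
    - [0,0,0,120,0,-100,-1]
    - [0,0,0,150,0,-114,-1]
    - [0,0,0,150,0,-114,-1]
    - [0,0,0,150,0,-114,-1]

```text
time_s: 31.5
ee_pos: [462.5, -8.5, 151.7]
ee_rot: [180.0, 0.3, 171.9]
force: [-0.6, -0.1, -0.0]
gripper_width: 0.4
gripper_force: 0.0
```

```bash
python3 - <<'E'
from m import *
print(tool());im=green('top',42,100);cm=cam('top')
for c in blobs(im,(14,110,60),(34,255,255),100):
    r=rect(c,32,cm);q=nest(r[0])
    if np.hypot(*q)<200:print('spacer',np.round(q,1),np.round(r[1],1),round(r[2]+8.1,1))
for c in blobs(im,(0,130,40),(8,255,255),80): print('red',np.round(nest(rect(c,120,cm)[0]),1))
a=cv2.resize(im[165:260,265:375],None,fx=3.6,fy=3.6,interpolation=cv2.INTER_CUBIC);s=grab_frame('side');b=cv2.resize(s[190:300,270:380],None,fx=3.1,fy=3.1,interpolation=cv2.INTER_CUBIC)[:342]
b=cv2.copyMakeBorder(b,0,a.shape[0]-b.shape[0],0,0,cv2.BORDER_CONSTANT);cv2.imwrite('pics/t5.png',np.hstack([a,b])[...,::-1])
E
```

```text
(31.5, array([-2.227e+02,  1.000e-01]), array([462.5,  -8.5, 151.7]), np.float64(171.9), array([-0.6, -0.1, -0. ]), 0.4)
top nest [-45.1  -0.1] [94.4 90.4] 89.5
spacer [-61.2  -2.2] [69.3 39.9] 96.1
red [-172.5 -586.6]
red [ 66.1 197.7]
red [24.3 -1.4]
```

View pics/t5.png

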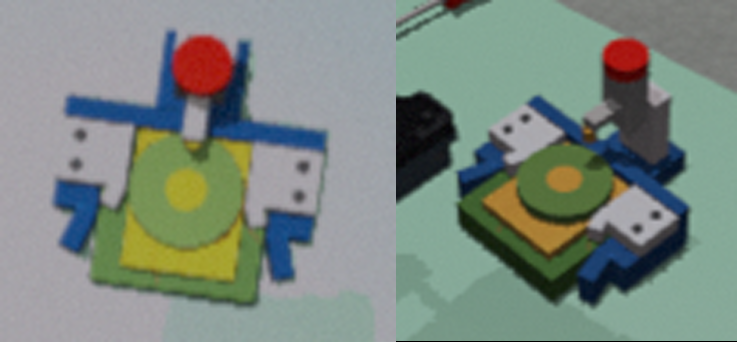

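The views show the disc centred on the spacer at crop (186,190), with spacer and plinth square and tight to the stop. Now the gauge knob.

carry_out:
  commands:
    - [0,0,0,-45,-0.6,0,-1]
    - [0,0,0,-90,-0.6,0,-1]
    - [0,0,0,-135,-0.6,0,-1]
    - [0,0,0,-180,-0.6,0,-1]
    - [0,0,0,-220,-0.6,0,-1]
    - [0,0,0,-240,-0.6,0,-1]
    - [0,0,0,-246.7,-0.6,5,-1]
    - [0,0,0,-246.7,-0.6,15,-1]
    - [0,0,0,-246.7,-0.6,22,-1]
    - [0,0,0,-246.7,-0.6,26,-1]
    - [0,0,0,-246.7,-0.6,26,-1]
    - [0,0,0,-246.7,-0.6,26,-1]

```text
time_s: 32.8
ee_pos: [705.6, -43.7, 125.2]
ee_rot: [180.0, 0.0, 171.9]
force: [0.0, -1.2, 0.5]
gripper_width: 0.5
gripper_force: 0.0
```

```bash
python3 - <<'E'
from m import *
print(tool());im=cv2.imread('pics/t5.png')
from workcell import grab_frame
E
```

```text
(32.8, array([22.9, -0.5]), array([705.6, -43.7, 125.2]), np.float64(171.9), array([ 0. , -1.2,  0.5]), 0.5)
```

carry_out:
  commands:
    - [0,0,0,0,0,2,-1]
    - [0,0,0,0,0,4,-1]
    - [0,0,0,0,0,6,-1]
    - [0,0,0,0,0,8,-1]
    - [0,0,0,0,0,10,-1]
    - [0,0,0,0,0,12,-1]
    - [0,0,0,0,0,14,-1]
    - [0,0,0,0,0,16,-1]
    - [0,0,0,0,0,18,-1]
    - [0,0,0,0,0,20,-1]
    - [0,0,0,0,0,22,-1]
    - [0,0,0,0,0,23,-1]
    - [0,0,0,0,0,24,-1]
    - [0,0,0,0,0,24,-1]

```text
time_s: 34.2
ee_pos: [706.0, -43.9, 100.6]
ee_rot: [180.0, 0.0, 171.9]
force: [-1.3, 0.0, 4.2]
gripper_width: 0.8
gripper_force: 2.1
```

carry_out:
  commands:
    - [0,0,0,0,0,0.5,-1]
    - [0,0,0,0,0,1,-1]
    - [0,0,0,0,0,1.5,-1]
    - [0,0,0,0,0,1.5,-1]

```text
time_s: 34.6
ee_pos: [706.0, -43.8, 99.1]
ee_rot: [180.0, 0.0, 171.9]
force: [-1.1, -0.4, 4.1]
gripper_width: 0.8
gripper_force: 2.2
```

carry_out:
  commands:
    - [0,0,0,0,0,0.4,-1]
    - [0,0,0,0,0,0.8,-1]
    - [0,0,0,0,0,1.2,-1]
    - [0,0,0,0,0,1.2,-1]

```text
time_s: 35.0
ee_pos: [706.1, -43.9, 98.3]
ee_rot: [180.0, 0.0, 171.9]
force: [-0.5, 0.1, 6.5]
gripper_width: 0.4
gripper_force: 2.9
```

carry_out:
  commands:
    - [0,0,0,0,0,0.3,-1]
    - [0,0,0,0,0,0.5,-1]
    - [0,0,0,0,0,0.5,-1]
    - [0,0,0,0,0,0.5,-1]

```text
time_s: 35.4
ee_pos: [706.1, -43.9, 98.3]
ee_rot: [180.0, 0.0, 171.9]
force: [-0.6, 0.6, 7.9]
gripper_width: 0.1
gripper_force: 3.7
```

carry_out:
  commands:
    - [0,0,0,0,0,0.4,-1]
    - [0,0,0,0,0,0.4,-1]
    - [0,0,0,0,0,0.4,-1]
    - [0,0,0,0,0,0.4,-1]
    - [0,0,0,0,0,0.4,-1]
    - [0,0,0,0,0,0.4,-1]
    - [0,0,0,0,0,0.4,-1]
    - [0,0,0,0,0,0.4,-1]
    - [0,0,0,0,0,0.4,-1]

```text
time_s: 36.3
ee_pos: [706.1, -43.8, 98.2]
ee_rot: [180.0, 0.1, 171.9]
force: [-1.8, 0.3, 9.2]
gripper_width: 0.4
gripper_force: 4.4
```

Held for about 1.3 s at roughly 3–5 N on the foot. Releasing.

carry_out:
  commands:
    - [0,0,0,0,0,-3,-1]
    - [0,0,0,0,0,-6,-1]
    - [0,0,0,0,0,-10,-1]
    - [0,0,0,0,0,-14,-1]
    - [0,0,0,0,0,-18,-1]
    - [0,0,0,0,0,-22,-1]
    - [0,0,0,0,0,-28,-1]
    - [0,0,0,0,0,-40,-1]
    - [0,0,0,0,0,-60,-1]
    - [0,0,0,50,0,-80,-1]
    - [0,0,0,100,0,-80,-1]
    - [0,0,0,150,0,-80,-1]
    - [0,0,0,200,0,-80,-1]
    - [0,0,0,240,0,-80,-1]
    - [0,0,0,240,0,-80,-1]
    - [0,0,0,240,0,-80,-1]

```text
time_s: 37.9
ee_pos: [468.2, -10.0, 178.0]
ee_rot: [180.0, 0.1, 171.9]
force: [0.5, 0.2, 0.3]
gripper_width: 0.2
gripper_force: 0.0
```

```bash
python3 - <<'E'
from m import *
print(tool());im=green('top',42,100);cm=cam('top');old=cv2.imread('pics/t5.png')
for c in blobs(im,(0,130,40),(8,255,255),80): print('red',np.round(nest(rect(c,120,cm)[0]),1),cv2.contourArea(c))
h=cv2.inRange(cv2.cvtColor(im,cv2.COLOR_RGB2HSV),np.array((14,110,60)),np.array((34,255,255)))
cs,hi=cv2.findContours(h,cv2.RETR_LIST,cv2.CHAIN_APPROX_NONE)
for c in cs:
    if cv2.contourArea(c)>50:
        q=nest(rect(c,42,cm)[0])
        if np.hypot(*q)<120: print('mark?',np.round(q,1),cv2.contourArea(c))
E
```

```text
(37.9, array([-216.9,   -0.6]), array([468.2, -10. , 178. ]), np.float64(171.9), array([0.5, 0.2, 0.3]), 0.2)
top nest [-45.4  -0.2] [93.4 90.4] 90.7
red [-173.2 -586.3] 2471.5
red [ 66.1 197.7] 345.0
red [24.4 -2.4] 181.0
mark? [-59.6  -2.1] 314.5
mark? [-32.   -1.2] 93.0
```

```bash
python3 -c "
from workcell import workorder
print(workorder.job_done())"
```

```text
the job is handed in; nothing more can be done
None
```

The job is handed in at about 38 s: plinth, spacer and disc were pushed in that order until they stopped against the back stop, the gauge foot rested on the disc for about 1.3 s at roughly 3–5 N and sprang back up, and I steered clear of the loupe, oil jar and screwdriver.

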